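# Unlatch a trailer coupler on the repair bench and hold it up over the inspection mirror

### The arm

A 6-joint arm with a two-finger parallel gripper is mounted at the origin on the work surface. World frame = base frame: x ahead of the robot, y to its left, z up, the work surface at z = 0. Lengths are in m, angles in rad, forces in N, time in s.
With the tool pointing down it reaches from about 0.275 to 0.975 m from the base axis. Payload 8.4 kg.
Tool frame: the origin (TCP) lies at the very end of the fingers, on their centre line; the grasp point (between the pads) lies 19 mm behind it; y points along the fingers, z is the direction in which the jaws open and shut, and the axes are right-handed (so a half turn about y gives the same grasp; the last joint's range is limited). The gripper opens to 92 mm and grips with 3 to 60 N. Pads are 20 mm wide; open, the fingers measure 128 mm over their backs; the gripper's body (75 mm by 189 mm) begins 69 mm behind the grasp point.
Start: joints at [1.273, 0.353, 1.633, -0, 1.155, -0.002], TCP at [0.182, 0.598, 0.215] pointing down, gripper open.
Joint ranges: [-2.63, 2.63], [-0.92, 2.1], [0.06, 2.66], [-1.3, 4.44], [0, 2.69], [-3.02, 3.02]. Speed limits (rad/s): [2.22, 2.22, 2.79, 3.14, 3.14, 3.14].

### API

Orientations are given as a unit quaternion [x, y, z, w].
In Python, from rig import ctrl gives the robot as it stands. The module is installed in compiled form; this text tells all that it offers.
- The arm moves only by the shell command python3 -m handwheel 'ROWS' [FORCE]. ROWS is JSON, a list of rows, each an object of numbers: "jaw": the closure in counts, from 0 (fully open) to 255 (shut); "tx", "ty", "tz": the shift along the tool's x, y, z in m; "rx", "ry", "rz": the turn, a rotation vector about the tool's x, y, z in degrees. A call has exactly 5 rows; each row is the pose to reach, as a shift and turn from the pose commanded when the call began, along the tool's axes at that moment; what a row does not reach only later rows make up. A row lasts 1/10 s, in which the tool goes at most 50 mm and 8.59 degrees, less where a joint would pass 70% of its speed; a pose out of reach is approached as far as the arm can. A call with a gripper value outside its range is refused whole. The fingers move at their own pace and stop on an object; FORCE is the grip in N (left out, the last holds). Time passes only in rows, so rows that repeat a pose let the fingers close, or fill a call up. It gives the time, the measured TCP pose, the force and the opening at its end, in the units of the state.
- ctrl.state(): the state, without advancing time (a new reading comes with each control period).
- ctrl.snapshot(name): name is "scene" or "top" or "wrist"; returns a dict with "frame" (480x640x3 uint8, red, green, blue), "fx", "fy", "cx", "cy" (pixels), "R" (3x3) and "t" (3): a world point X has camera coordinates R X + t. Camera axes: x right, y down, z forward; pixel columns grow to the right and rows downward; lengths in m; the calibration is good to about 2 mm. A picture is of the moment at which its call begins. There is no depth.
- ctrl.sign_off(): hands the job in, once; it reports no verdict.
The state is a dict: "time_s": time; "joint_pos": joint angles; "qvel": joint speeds; "tau": joint torques, N m; "ee_pos": TCP position; "eef_rot": TCP orientation; "wrist_force": force on the tool from outside, world axes, zero at the start; "torque": the same for the moment, N m; "grip_width": finger opening in m.
Only numpy, scipy, OpenCV 4.12 (cv2) and the standard library are available. Lean on these libraries where they do the work, as an engineer would, in place of code of your own. Each camera call takes 0.05 s, during which the arm holds its last target. There are 200 camera calls.

### The job

The coupler on the bench's hitch stand needs its socket looked at: slide the flat inspection mirror along the bench, without picking it up, until it lies wholly on the dark rubber mat in front of the hitch ball, its long side along the mat's, and let go of it. Then pull the coupler's spring latch out sideways by its round bar, lift the tongue off the ball, and finish while still holding it raised, with the coupler's lower rim clear above the top of the ball. Leave the other things on the bench where they are.

Things in the scene. Friction and masses are not known exactly. Their poses are not given: they have to be found in the camera images.
- mirror: Loose flat inspection mirror in a black plastic frame, a slab 110 (its x) x 60 (its y) x 10 mm thick, about 180 g, lying face up on the bench. Origin: centre of its underside. The two 60 mm apart long edges can be gripped from above.
- mat: Thin black rubber mat let in flush with the bench (nothing to catch on), 150 (its x) x 100 mm (its y), fixed. Origin: its centre. Lies in front of the ball, roughly in line with the tongue, long side roughly along the tongue.
- stand: Fixed steel hitch stand: base plate 310 x 80 x 10 mm, reaching from 45 mm ahead of the ball (its +x) to 265 mm behind. A 50 mm ball on a post stands at its origin (origin on the bench surface, on the ball's axis; ball top 110 mm up). Its x points from the pivot to the ball, along the tongue; its y points sideways, the way the latch pulls out; z up.
- tongue: Grey steel tongue stub, its coupler shell (82 x 72 x 55 mm, open below, top 119 mm up when down) over the ball; 0.7 kg with the latch. Hinged; origin on the hinge pin, in the stand frame at -220, 0, 90 mm. x along the tongue to the coupler, y along the pin, like the stand's y. Level when down, swings up freely to 0.9 rad, falls back if let go; locked down until the latch is pulled.
- latch (a joint): Sideways pull of the spring latch, m: 0 = sprung home (bolt under the ball's shoulder), 0.018 = fully out. The tongue is free from 0.010. The spring needs about 5 N at the start and 9 N fully out, and draws the latch back when let go; once the coupler is above the ball the bolt may spring back without harm.
- latch_grip (a point): Middle of a round steel bar, 16 mm thick, that sticks out sideways from the coupler along the tongue's y, parallel to the hinge pin; in the tongue frame at 220, 70, 12 mm (102 mm up when down), and moves out with the latch. Free for 22 mm either side; a 30 mm disc closes its outer end, an upright plate its inner end. The tongue carries it: lifting the bar lifts the tongue.
- coupler (a point): Centre of the coupler's open lower rim: 64 mm above the bench when down (tongue frame 220, 0, -26 mm).
- ball_top (a point): Top of the ball, 110 mm above the bench.
- grease_tin: Bystander: round tin, 72 mm wide, 75 mm high. Origin: centre of underside.
- screw_jar: Bystander: glass jar with steel lid, 68 mm wide, 80 mm high. Origin: centre of underside.
- blade_box: Bystander: cardboard box 70 x 50 x 60 mm. Origin: centre of underside.
- wrench: Bystander: open-ended wrench, 180 mm long, lying flat along its x.
- screwdriver: Bystander: screwdriver, 200 mm long, lying along its x.
- tape_roll: Bystander: roll of grey tape lying flat, 90 mm wide, 30 mm high.
- bolt_tray: Bystander: shallow black tray of bolts and nuts, 100 x 120 x 30 mm. Origin: centre of underside.
Not all that is in view belongs to the job. Of the things like the mirror, leave any that is purple; of the rest the smaller one is meant.

How it is judged:
On the way, in this order (a step that is already met when the one before it is completed fails the run):
1. the mirror lies wholly on the mat, lengthwise, let go and at rest (x of mirror in the frame of mat between -0.022 and 0.022 m and y of mirror in the frame of mat between -0.022 and 0.022 m and angle between the x axis of mirror and the x axis of mat, either way round below 0.4 rad and angle between mirror's own z axis and vertical below 0.1 rad and height (world z) of mirror below 0.005 m and linear speed of mirror below 0.02 m/s and contact force between mirror and the fingers below 0.3 N), for 0.2 s.
2. the latch is pulled out clear of the ball's shoulder (value of joint latch above 0.01 m), for 0.1 s.
3. the coupler is lifted off the ball (height (world z) of coupler above 0.112 m), for 0.2 s.
At the end, for the whole second after the job is handed in: Coupler rim centre over 112 mm up (ball top: 110), tongue still (<0.08 rad/s), fingers pressing it over 1 N; mirror flat, at rest, centre within 22 mm of the mat's on each mat axis, long side within 0.4 rad of the mat's; no bystander over 30 mm from its start (height (world z) of coupler above 0.112 m and contact force between tongue and the fingers above 1 N and angular speed of tongue below 0.08 rad/s and x of mirror in the frame of mat between -0.022 and 0.022 m and y of mirror in the frame of mat between -0.022 and 0.022 m and angle between the x axis of mirror and the x axis of mat, either way round below 0.4 rad and angle between mirror's own z axis and vertical below 0.1 rad and height (world z) of mirror below 0.005 m and linear speed of mirror below 0.02 m/s and distance of each of grease_tin, screw_jar, blade_box, wrench, screwdriver, tape_roll, bolt_tray from where it was at the start of the episode below 0.03 m); the arm keeps its last pose, push and grip.
It fails at once if the mirror is picked up off the bench (underside more than 15 mm up) or tipped (height (world z) of mirror above 0.015 m or angle between mirror's own z axis and vertical above 0.3 rad).
It fails at once if a bystander is moved by more than 30 mm (distance of any of grease_tin, screw_jar, blade_box, wrench, screwdriver, tape_roll, bolt_tray from where it was at the start of the episode above 0.03 m).
It also fails if it takes over 58 s, if anything falls off the work surface, if the arm or the gripper's body presses on something with over 40 N, if the wrist force passes 120 N, or if a joint passes its speed limit or range.

## Working session

There is one attempt and no reset: what is moved stays moved. The work goes in short steps, Python scripts to look and compute and a shell command to move; the robot and the scene stay as the last step left them, time stands still between calls to the robot, and variables do not carry over. Pictures are saved under pics/ and viewed, about 8 in all and at most 12, crops included, and the job is handed in when it is done.

```bash
mkdir -p pics
cat > h.py <<'E'
import numpy as np, cv2
from rig import ctrl
from scipy.spatial.transform import Rotation as R
def snap(n,f):
    s=ctrl.snapshot(n); cv2.imwrite(f'pics/{f}.png',s['frame'][:,:,::-1]); np.savez(f'pics/{f}.npz',**s); return s
def load(f): return dict(np.load(f'pics/{f}.npz'))
def P(s): return np.array([[s['fx'],0,s['cx']],[0,s['fy'],s['cy']],[0,0,1]],float)@np.c_[s['R'],s['t']]
def proj(s,X): v=P(s)@np.r_[X,1]; return v[:2]/v[2]
def plane(s,u,v,z):
    d=s['R'].T@np.array([(u-s['cx'])/s['fx'],(v-s['cy'])/s['fy'],1]); c=-s['R'].T@s['t']; return c+d*(z-c[2])/d[2]
def tri(s1,p1,s2,p2):
    X=cv2.triangulatePoints(P(s1),P(s2),np.array(p1,float).reshape(2,1),np.array(p2,float).reshape(2,1)); return (X[:3]/X[3]).ravel()
def tool(goal,st=None):
    st=st or ctrl.state(); return R.from_quat(st['eef_rot']).inv().apply(np.array(goal)-st['ee_pos'])
E
python3 - <<'E'
from h import *
np.set_printoptions(precision=4,suppress=True)
a=snap('scene','s0');b=snap('top','t0')
st=ctrl.state();print(st)
print(R.from_quat(st['eef_rot']).as_matrix())
for s in(a,b):print(-s['R'].T@s['t'],s['R'][2])
E
```

```text
{'time_s': 0.1, 'joint_pos': array([ 1.2726,  0.3536,  1.634 , -0.    ,  1.1552, -0.0024]), 'qvel': array([ 0.0009, -0.0022, -0.0008,  0.0003,  0.001 ,  0.0002]), 'tau': array([  0.0004, -59.4905, -33.4931,   0.0698,   0.0184,   0.    ]), 'ee_pos': array([0.1821, 0.5975, 0.214 ]), 'eef_rot': array([ 0.6998, -0.1042,  0.1041, -0.699 ]), 'wrist_force': array([-0.292 , -0.8074, -1.6305]), 'torque': array([ 0.0014,  0.0053, -0.0431]), 'grip_width': 0.09213229531885578}
[[ 0.9566 -0.0003  0.2915]
 [-0.2915 -0.0011  0.9566]
 [ 0.     -1.     -0.0012]]
[1.3765 0.307  0.8118] [-0.728  -0.2463 -0.6397]
[0.3486 0.0309 1.1177] [ 0.1701  0.0046 -0.9854]
```

View pics/t0.png

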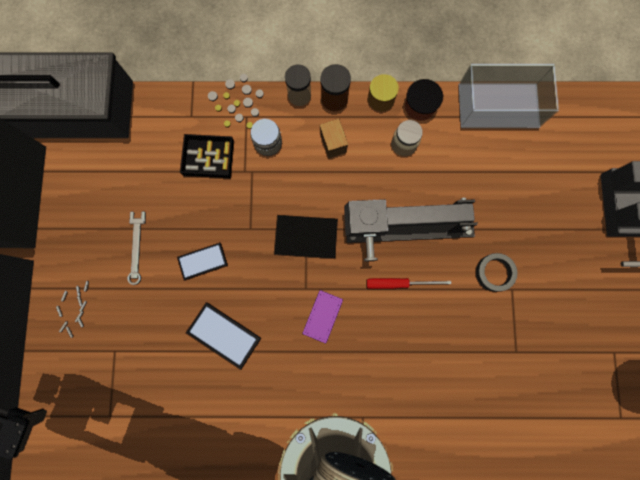

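View pics/s0.png

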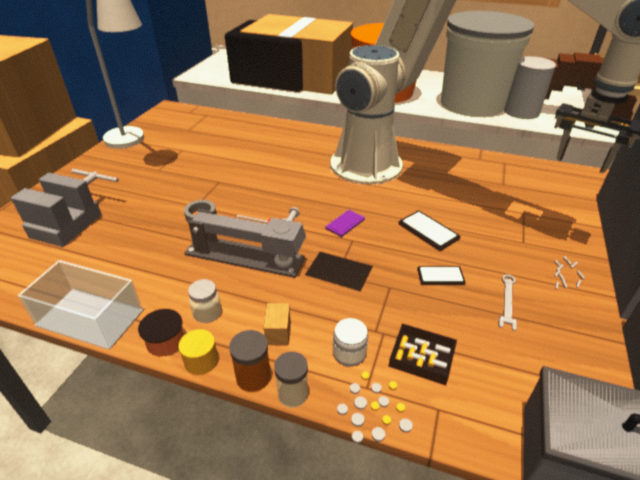

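The top view shows the mirror candidates: small white-faced (203,261), larger white-faced (224,335) and purple (322,316). By the description I pick the small one. The mat is at (306,237), the coupler at (368,216) and the latch bar at (370,250). Next is a close crop and measurement.

Run:
```python
from h import *
np.set_printoptions(precision=4,suppress=True)
for f,boxes in (('t0',{'mir':(170,235,235,285),'mat':(265,205,343,265)}),('s0',{'mir':(405,255,475,295),'mat':(298,245,378,297)})):
    s=load(f)
    hsv=cv2.cvtColor(s['frame'],cv2.COLOR_RGB2HSV)
    for n,(x0,y0,x1,y1) in boxes.items():
        h=hsv[y0:y1,x0:x1]
        m=((h[...,2]<70)|(h[...,1]<90)).astype(np.uint8)
        k,l,st,c=cv2.connectedComponentsWithStats(m); i=1+st[1:,4].argmax()
        cnt=max(cv2.findContours((l==i).astype(np.uint8),0,2)[0],key=cv2.contourArea)
        q=cv2.approxPolyDP(cv2.convexHull(cnt),5,True).reshape(-1,2)+[x0,y0]
        z=0.01 if n=='mir' else 0
        W=np.array([plane(s,u,v,z) for u,v in q])[:,:2]
        print(f,n,q.tolist(),'\n',W,'ctr',W.mean(0),'sides',np.linalg.norm(W-np.roll(W,1,0),axis=1))
        r=cv2.minAreaRect(np.array([plane(s,u,v,z)[:2] for u,v in cnt.reshape(-1,2)+[x0,y0]],np.float32)*1000);print(r)
t=cv2.resize(load('t0')['frame'][195:300,165:325],None,fx=4.9,fy=4.9,interpolation=2)[:,:,::-1]
a=cv2.resize(load('t0')['frame'][190:275,335:485],None,fx=2.6,fy=2.6,interpolation=2)[:,:,::-1]
b=cv2.resize(load('s0')['frame'][190:285,175:315],None,fx=2.8,fy=2.8,interpolation=2)[:,:,::-1]
o=np.zeros((600,800,3),np.uint8);t=cv2.resize(t,(480,315));o[:315,:480]=t;o[330:330+a.shape[0],:a.shape[1]]=a;o[330:330+b.shape[0],400:400+b.shape[1]]=b
cv2.imwrite('pics/crop1.png',o)
```

```text
t0 mir [[220, 243], [227, 265], [183, 278], [178, 256]] 
 [[0.5203 0.2769]
 [0.467  0.258 ]
 [0.4355 0.362 ]
 [0.4884 0.3768]] ctr [0.4778 0.3184] sides [0.1049 0.0566 0.1087 0.0549]
((476.7618408203125, 318.10107421875), (60.25709533691406, 109.80707550048828), 18.994213104248047)
t0 mat [[277, 216], [337, 219], [335, 257], [274, 254]] 
 [[ 0.5895  0.1412]
 [ 0.5823 -0.0066]
 [ 0.4882 -0.0014]
 [ 0.4952  0.1467]] ctr [0.5388 0.07  ] sides [0.0945 0.148  0.0942 0.1483]
((539.142578125, 69.65196990966797), (149.7898406982422, 99.4898681640625), 86.55204772949219)
s0 mir [[463, 283], [422, 283], [418, 268], [458, 267]] 
 [[0.4912 0.3761]
 [0.5245 0.2806]
 [0.4735 0.2619]
 [0.436  0.3581]] ctr [0.4813 0.3192] sides [0.0581 0.1011 0.0543 0.1032]
((480.1820983886719, 319.5028381347656), (58.13360595703125, 106.8791275024414), 19.208219528198242)
s0 mat [[307, 273], [320, 253], [370, 267], [359, 289]] 
 [[ 0.5741 -0.003 ]
 [ 0.4896  0.0029]
 [ 0.4993  0.1432]
 [ 0.5857  0.1374]] ctr [0.5372 0.0701] sides [0.1408 0.0847 0.1406 0.0866]
((537.0243530273438, 69.99457550048828), (143.38027954101562, 90.66690826416016), 86.17538452148438)
```

View pics/crop1.png

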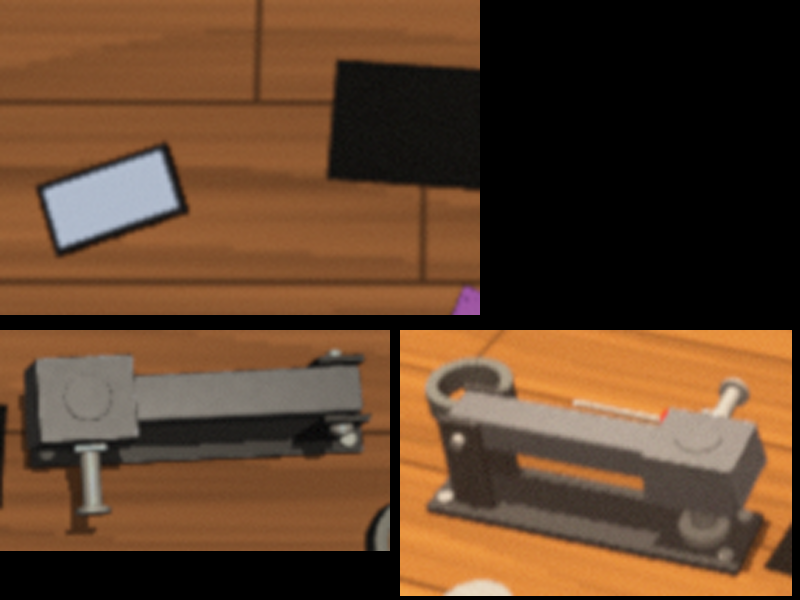

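The crop confirms the choice: a white face in a black frame, with sides measured at about 110 x 60 mm. Its centre is (0.478, 0.318) with the short axis at yaw 19°. The mat centre is (0.539, 0.070) with its short axis at yaw -3.4°.

Moving towards a hover above the mirror and measuring the bar in the same turn.

```bash
python3 -m handwheel '[{"tx":0.04,"tz":-0.02,"ry":8.5,"jaw":0},{"tx":0.08,"tz":-0.04,"ry":17,"jaw":0},{"tx":0.12,"tz":-0.06,"ry":25,"jaw":0},{"tx":0.16,"tz":-0.08,"ry":33,"jaw":0},{"tx":0.20,"tz":-0.10,"ry":41,"jaw":0}]' 20
python3 - <<'E'
from h import *
np.set_printoptions(precision=4,suppress=True)
a=load('s0');b=load('t0')
for n,p,q in (('disc',(294.6,211.4),(371.5,259.6)),('cap',(281,229.3),(369.2,216.2))):
    X=tri(a,p,b,q);print(n,X,proj(a,X)-p,proj(b,X)-q)
print('cap on z=.119',plane(a,281,229.3,.119),plane(b,369.2,216.2,.119))
st=ctrl.state();Rm=R.from_quat(st['eef_rot'])
print(st['ee_pos'],'jaw yaw',np.degrees(np.arctan2(*Rm.as_matrix()[1::-1,2])),tool([.478,.318,.12]))
E
```

```text
disc [ 0.4691 -0.0767  0.1043] [-0.7476 -0.0975] [-0.8467  0.2741]
cap [ 0.5643 -0.0731  0.116 ] [-0.2829 -0.0408] [-0.2974  0.1012]
cap on z=.119 [ 0.5677 -0.0707  0.119 ] [ 0.5639 -0.0734  0.119 ]
[0.1821 0.5975 0.214 ] jaw yaw 73.05429293858604 [ 0.3645  0.0942 -0.181 ]$[0]: bad value
```

The call was refused, so I'm retrying with all keys in each row.

```bash
python3 -m handwheel '[{"jaw":0,"tx":0.04,"ty":0,"tz":-0.02,"rx":0,"ry":8.5,"rz":0},{"jaw":0,"tx":0.08,"ty":0,"tz":-0.04,"rx":0,"ry":17,"rz":0},{"jaw":0,"tx":0.12,"ty":0,"tz":-0.06,"rx":0,"ry":25,"rz":0},{"jaw":0,"tx":0.16,"ty":0,"tz":-0.08,"rx":0,"ry":33,"rz":0},{"jaw":0,"tx":0.20,"ty":0,"tz":-0.10,"rx":0,"ry":41,"rz":0}]' 20
cat > w.py <<'E'
import sys
from h import *
np.set_printoptions(precision=4,suppress=True)
st=ctrl.state();M=R.from_quat(st['eef_rot']).as_matrix()
print(st['time_s'],st['ee_pos'],'jaw yaw',np.degrees(np.arctan2(M[1,2],M[0,2])),'y',M[:,1],'f',st['wrist_force'],'w',st['grip_width'])
if len(sys.argv)>3: print('to goal',tool(list(map(float,sys.argv[1:4]))))
E
python3 w.py .478 .318 .12
```

```text
time_s: 0.6
ee_pos: [0.3452, 0.4424, 0.2143]
eef_rot: [0.618, -0.344, 0.344, -0.618]
wrist_force: [-0.1, 1.4, 0.9]
grip_width: 0.0915
0.6 [0.3452 0.4424 0.2143] jaw yaw 31.742079691969884 y [-0.0003 -0.0004 -1.    ] f [-0.1325  1.4171  0.8767] w 0.09152623451752116
to goal [0.1756 0.0943 0.0475]
```

```bash
python3 -m handwheel '[{"jaw":0,"tx":0.045,"ty":0.01,"tz":0.012,"rx":0,"ry":6,"rz":0},{"jaw":0,"tx":0.09,"ty":0.02,"tz":0.024,"rx":0,"ry":13,"rz":0},{"jaw":0,"tx":0.135,"ty":0.03,"tz":0.036,"rx":0,"ry":13,"rz":0},{"jaw":0,"tx":0.175,"ty":0.045,"tz":0.0475,"rx":0,"ry":13,"rz":0},{"jaw":0,"tx":0.175,"ty":0.06,"tz":0.0475,"rx":0,"ry":13,"rz":0}]'
python3 w.py .478 .318 .004
python3 - <<'E'
from h import *
snap('wrist','w1')
E
```

```text
time_s: 1.1
ee_pos: [0.4807, 0.3176, 0.154]
eef_rot: [-0.575, 0.411, -0.412, 0.575]
wrist_force: [0.4, 0.9, -0.8]
grip_width: 0.0919
1.1 [0.4807 0.3176 0.154 ] jaw yaw 18.836132063353418 y [ 0.0013 -0.0006 -1.    ] f [ 0.3521  0.8648 -0.7763] w 0.09194396540074334
to goal [-0.0014  0.15   -0.0026]
```

View pics/w1.png

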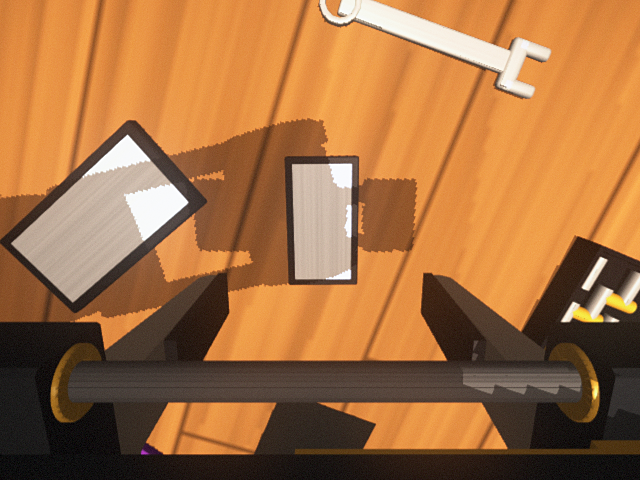

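The wrist view shows the mirror between the jaws, with corners (286,157), (358,156), (357,284), (292,286). The larger mirror sits left at (104,216).

Run:
```python
from h import *
np.set_printoptions(precision=4,suppress=True)
w=load('w1');b=load('t0')
q=[(286,157),(358,156),(357,284),(292,286)]
W=np.array([plane(w,*p,.01) for p in q]);print(W,W.mean(0))
# long-axis yaw
d=(W[3]-W[0]+W[2]-W[1]);print('long yaw',np.degrees(np.arctan2(d[1],d[0])))
for p,t in zip(q,[(183,278),(178,256),(220,243),(227,265)]):
    e=[(tri(w,p,b,t2),t2) for t2 in [(183,278),(178,256),(220,243),(227,265)]]
    X,t2=min(e,key=lambda z:np.linalg.norm(proj(w,z[0])-p)+np.linalg.norm(proj(b,z[0])-z[1]));print(X,t2)
```

```text
[[0.4314 0.3618 0.01  ]
 [0.4857 0.3811 0.01  ]
 [0.5223 0.2784 0.01  ]
 [0.4693 0.2584 0.01  ]] [0.4772 0.3199 0.01  ]
long yaw -70.12734112513724
[0.4338 0.3613 0.0142] (183, 278)
[ 0.4887  0.3809 -0.0026] (178, 256)
[0.5216 0.2776 0.0075] (220, 243)
[0.468  0.2581 0.0088] (227, 265)
```

```bash
python3 -m handwheel '[{"jaw":0,"tx":-0.002,"ty":0.04,"tz":-0.002,"rx":0,"ry":0,"rz":0},{"jaw":0,"tx":-0.002,"ty":0.08,"tz":-0.002,"rx":0,"ry":0,"rz":0},{"jaw":0,"tx":-0.002,"ty":0.12,"tz":-0.002,"rx":0,"ry":0,"rz":0},{"jaw":0,"tx":-0.002,"ty":0.14,"tz":-0.002,"rx":0,"ry":0,"rz":0},{"jaw":0,"tx":-0.002,"ty":0.149,"tz":-0.002,"rx":0,"ry":0,"rz":0}]'
python3 w.py .4775 .3190 .003
```

```text
time_s: 1.65
ee_pos: [0.4732, 0.3216, 0.0035]
eef_rot: [0.577, -0.411, 0.41, -0.575]
wrist_force: [-0.5, 1.0, 0.3]
grip_width: 0.0919
1.65 [0.4732 0.3216 0.0035] jaw yaw 19.09047793456833 y [-0.0032 -0.002  -1.    ] f [-0.5029  1.014   0.3107] w 0.09185972498681373
to goal [0.0038 0.0005 0.0033]
```

```bash
python3 -m handwheel '[{"jaw":60,"tx":0,"ty":0,"tz":0,"rx":0,"ry":0,"rz":0},{"jaw":120,"tx":0,"ty":0,"tz":0,"rx":0,"ry":0,"rz":0},{"jaw":120,"tx":0,"ty":0,"tz":0,"rx":0,"ry":0,"rz":0},{"jaw":120,"tx":0,"ty":0,"tz":0,"rx":0,"ry":0,"rz":0},{"jaw":120,"tx":0,"ty":0,"tz":0,"rx":0,"ry":0,"rz":0}]' 15
python3 w.py .5385 .070 .0035
```

```text
time_s: 2.15
ee_pos: [0.4758, 0.3226, 0.0068]
eef_rot: [-0.575, 0.41, -0.411, 0.577]
wrist_force: [-1.0, 0.6, 6.3]
grip_width: 0.0595
2.15 [0.4758 0.3226 0.0068] jaw yaw 19.04848566807864 y [ 0.0019  0.0013 -1.    ] f [-0.9757  0.6364  6.318 ] w 0.0595120342012219
to goal [ 0.2593  0.0031 -0.0232]
```

```bash
python3 -m handwheel '[{"jaw":120,"tx":0.02,"ty":0,"tz":-0.002,"rx":0,"ry":2,"rz":0},{"jaw":120,"tx":0.045,"ty":0,"tz":-0.004,"rx":0,"ry":4.5,"rz":0},{"jaw":120,"tx":0.07,"ty":0,"tz":-0.006,"rx":0,"ry":7,"rz":0},{"jaw":120,"tx":0.095,"ty":0,"tz":-0.0085,"rx":0,"ry":9,"rz":0},{"jaw":120,"tx":0.12,"ty":0,"tz":-0.011,"rx":0,"ry":11,"rz":0}]'
python3 w.py .5385 .072 .0045
```

```text
time_s: 2.65
ee_pos: [0.505, 0.2052, 0.0068]
eef_rot: [-0.532, 0.464, -0.464, 0.535]
wrist_force: [-0.7, 4.3, 4.8]
grip_width: 0.0592
2.65 [0.505  0.2052 0.0068] jaw yaw 7.952958013950738 y [ 0.0025  0.0019 -1.    ] f [-0.7179  4.2764  4.8331] w 0.05921556013145056
to goal [0.1366 0.0021 0.0147]
```

```bash
python3 -m handwheel '[{"jaw":120,"tx":0.03,"ty":0,"tz":0.003,"rx":0,"ry":2.5,"rz":0},{"jaw":120,"tx":0.06,"ty":0,"tz":0.006,"rx":0,"ry":5,"rz":0},{"jaw":120,"tx":0.09,"ty":0,"tz":0.009,"rx":0,"ry":7.5,"rz":0},{"jaw":120,"tx":0.115,"ty":0,"tz":0.012,"rx":0,"ry":10,"rz":0},{"jaw":120,"tx":0.135,"ty":0,"tz":0.0147,"rx":0,"ry":11.4,"rz":0}]'
python3 - <<'E'
from h import *
snap('wrist','w2');b=snap('top','t1')
o=np.hstack([load('w2')['frame'][:,::1],cv2.resize(b['frame'][195:285,240:340],(533,480))])
cv2.imwrite('pics/v2.png',cv2.resize(o,(800,327))[:,:,::-1])
E
python3 w.py .5385 .070 .0045
```

```text
time_s: 3.15
ee_pos: [0.5383, 0.0728, 0.0068]
eef_rot: [0.484, -0.515, 0.515, -0.485]
wrist_force: [-2.1, 5.0, 6.5]
grip_width: 0.0594
3.25 [0.5389 0.0712 0.0068] jaw yaw -3.4882440648426916 y [ 0.0027 -0.0005 -1.    ] f [ 1.4129 -4.6244  7.6431] w 0.05955177510375165
to goal [ 0.0013  0.0023 -0.0003]
```

View pics/v2.png

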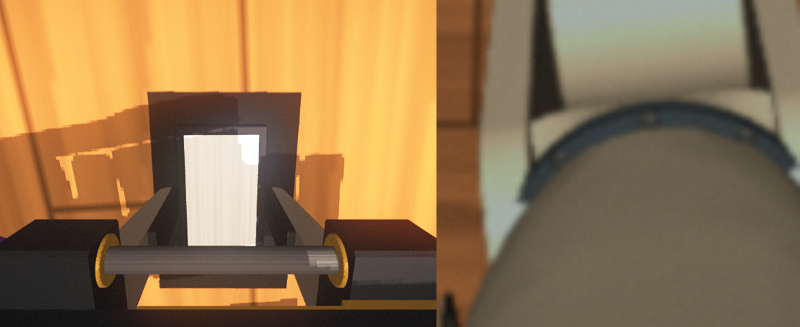

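The mirror is centred on the mat with its edges parallel to the mat's. Releasing and rising.

```bash
python3 -m handwheel '[{"jaw":40,"tx":0,"ty":0,"tz":0,"rx":0,"ry":0,"rz":0},{"jaw":0,"tx":0,"ty":0,"tz":0,"rx":0,"ry":0,"rz":0},{"jaw":0,"tx":0,"ty":0,"tz":0,"rx":0,"ry":0,"rz":0},{"jaw":0,"tx":0,"ty":0,"tz":0,"rx":0,"ry":0,"rz":0},{"jaw":0,"tx":0,"ty":-0.01,"tz":0,"rx":0,"ry":0,"rz":0}]' && python3 -m handwheel '[{"jaw":0,"tx":0,"ty":-0.03,"tz":0,"rx":0,"ry":0,"rz":0},{"jaw":0,"tx":0,"ty":-0.07,"tz":0,"rx":0,"ry":0,"rz":0},{"jaw":0,"tx":0,"ty":-0.115,"tz":0,"rx":0,"ry":0,"rz":0},{"jaw":0,"tx":0,"ty":-0.16,"tz":0,"rx":0,"ry":0,"rz":0},{"jaw":0,"tx":0,"ty":-0.2,"tz":0,"rx":0,"ry":0,"rz":0}]'
python3 w.py .5385 .070 .0045
python3 - <<'E'
from h import *
s=snap('scene','s1');w=snap('wrist','w3')
o=np.hstack([w['frame'],cv2.resize(s['frame'][170:320,170:370],(640,480))])
cv2.imwrite('pics/v3.png',cv2.resize(o,(800,300))[:,:,::-1])
E
```

```text
time_s: 3.75
ee_pos: [0.536, 0.0736, 0.0149]
eef_rot: [-0.486, 0.515, -0.514, 0.485]
wrist_force: [-0.1, -0.2, -0.4]
grip_width: 0.0917
time_s: 4.25
ee_pos: [0.5371, 0.0736, 0.2187]
eef_rot: [0.485, -0.514, 0.515, -0.486]
wrist_force: [0.3, 0.6, 0.2]
grip_width: 0.0919
4.25 [0.5371 0.0736 0.2187] jaw yaw -3.3265696790389794 y [ 0.0015  0.0002 -1.    ] f [0.3018 0.5897 0.1921] w 0.09188721545733768
to goal [0.0036 0.2142 0.0013]
```

View pics/v3.png

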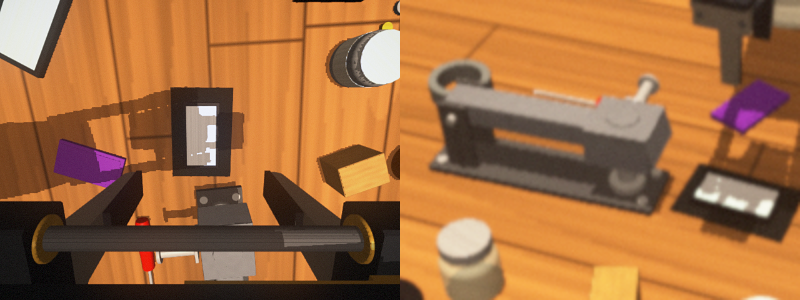

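The mirror lies on the mat, and its face centre is about 6 mm off the mat's in the wrist view. Nothing else has moved. Next is a hover above the latch bar, turning the jaws across it.

```bash
python3 -m handwheel '[{"jaw":0,"tx":0.03,"ty":0,"tz":-0.007,"rx":0,"ry":8.5,"rz":0},{"jaw":0,"tx":0.06,"ty":0,"tz":-0.014,"rx":0,"ry":17,"rz":0},{"jaw":0,"tx":0.09,"ty":0,"tz":-0.021,"rx":0,"ry":25.5,"rz":0},{"jaw":0,"tx":0.12,"ty":0,"tz":-0.028,"rx":0,"ry":34,"rz":0},{"jaw":0,"tx":0.151,"ty":0,"tz":-0.034,"rx":0,"ry":42.5,"rz":0}]' && python3 -m handwheel '[{"jaw":0,"tx":0,"ty":0,"tz":0,"rx":0,"ry":8.5,"rz":0},{"jaw":0,"tx":0,"ty":0,"tz":0,"rx":0,"ry":17,"rz":0},{"jaw":0,"tx":0,"ty":0,"tz":0,"rx":0,"ry":25.5,"rz":0},{"jaw":0,"tx":0,"ty":0,"tz":0,"rx":0,"ry":34,"rz":0},{"jaw":0,"tx":0,"ty":0,"tz":0,"rx":0,"ry":42.5,"rz":0}]'
python3 w.py .494 -.0757 .083
python3 - <<'E'
from h import *
w=snap('wrist','w4')
E
```

```text
time_s: 4.85
ee_pos: [0.4934, -0.0761, 0.2153]
eef_rot: [-0.264, 0.656, -0.656, 0.264]
wrist_force: [0.3, 0.3, 0.3]
grip_width: 0.0917
time_s: 5.35
ee_pos: [0.4938, -0.0752, 0.2152]
eef_rot: [-0.008, 0.707, -0.707, 0.008]
wrist_force: [0.6, -0.2, -0.4]
grip_width: 0.0918
5.35 [ 0.4938 -0.0752  0.2152] jaw yaw -88.69133827601026 y [-0.0009  0.0002 -1.    ] f [ 0.5568 -0.1683 -0.3614] w 0.09177925823557469
to goal [-0.0003  0.1322  0.0006]
```

View pics/w4.png

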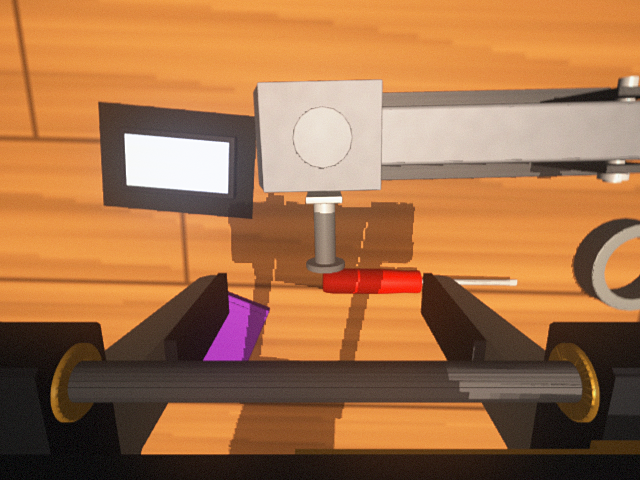

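The wrist view shows the bar from its inner plate (324,204) to the disc (326,264), the cap at (322,137), and the mirror face within the mat.

Run:
```python
from h import *
np.set_printoptions(precision=4,suppress=True)
w=load('w4');b=load('t0');a=load('s0')
for n,p,q,z in (('disc',(326,265),(371.5,259.6),.102),('plate',(324,200),(370,236),.102),('cap',(322,137),(369.2,216.2),.119)):
    X=tri(w,p,b,q);print(n,X,np.linalg.norm(proj(w,X)-p),'plane w',plane(w,*p,z),'top',plane(b,*q,z))
print('disc w/scene',tri(w,(326,265),a,(294.6,211.4)),'mid',plane(w,325,233,.102))
m=np.array([plane(w,*p,0) for p in [(100,102),(255,117),(252,217),(104,206)]])
f=np.array([plane(w,*p,.01) for p in [(125,133),(229,141),(227,194),(125,186)]])
ex=(m[1]-m[0]+m[2]-m[3]);ex/=np.linalg.norm(ex);fx=f[1]-f[0]+f[2]-f[3]
d=f.mean(0)-m.mean(0);print('mirror rel mat',d@ex,d@np.array([-ex[1],ex[0],0]),'ang',np.arctan2(fx[1],fx[0])-np.arctan2(ex[1],ex[0]))
print('tongue axis far', plane(w,620,133,.11),plane(b,472.5,211.9,.115))
```

```text
disc [ 0.4696 -0.0777  0.1057] 1.3047557020050051 plane w [ 0.4687 -0.0768  0.102 ] top [ 0.4699 -0.0788  0.102 ]
plate [ 0.5208 -0.0747  0.1133] 0.8937419222479543 plane w [ 0.5193 -0.0741  0.102 ] top [ 0.5226 -0.0763  0.102 ]
cap [ 0.5639 -0.0726  0.1206] 1.472418936080967 plane w [ 0.5643 -0.0718  0.119 ] top [ 0.5639 -0.0734  0.119 ]
disc w/scene [ 0.4686 -0.0757  0.1037] mid [ 0.4942 -0.0754  0.102 ]
mirror rel mat 0.0022751305458575998 -0.0009483956477562814 ang 0.007234604682936574
tongue axis far [ 0.5718 -0.2777  0.11  ] [ 0.575  -0.3021  0.115 ]
```

Checks:
- **Mirror:** within 2–3 mm of the mat's centre and aligned.
- **Bar:** middle at (0.494, -0.076), height about 0.103, agreeing with the 102 mm given.

Descending to the bar.

```bash
python3 -m handwheel '[{"jaw":0,"tx":0,"ty":0.035,"tz":0.0005,"rx":0,"ry":-1.1,"rz":0},{"jaw":0,"tx":0,"ty":0.07,"tz":0.0005,"rx":0,"ry":-1.1,"rz":0},{"jaw":0,"tx":0,"ty":0.1,"tz":0.0005,"rx":0,"ry":-1.1,"rz":0},{"jaw":0,"tx":0,"ty":0.12,"tz":0.0005,"rx":0,"ry":-1.1,"rz":0},{"jaw":0,"tx":0,"ty":0.132,"tz":0.0005,"rx":0,"ry":-1.1,"rz":0}]' && python3 -m handwheel '[{"jaw":100,"tx":0,"ty":0,"tz":0,"rx":0,"ry":0,"rz":0},{"jaw":200,"tx":0,"ty":0,"tz":0,"rx":0,"ry":0,"rz":0},{"jaw":255,"tx":0,"ty":0,"tz":0,"rx":0,"ry":0,"rz":0},{"jaw":255,"tx":0,"ty":0,"tz":0,"rx":0,"ry":0,"rz":0},{"jaw":255,"tx":0,"ty":0,"tz":0,"rx":0,"ry":0,"rz":0}]' 40
python3 w.py .494 -.0757 .083
```

```text
time_s: 5.9
ee_pos: [0.4931, -0.0755, 0.0818]
eef_rot: [-0.019, 0.707, -0.707, 0.017]
wrist_force: [-0.0, -0.1, -0.1]
grip_width: 0.092
time_s: 6.4
ee_pos: [0.4949, -0.076, 0.0843]
eef_rot: [0.017, -0.707, 0.707, -0.017]
wrist_force: [0.7, -1.3, 0.8]
grip_width: 0.0539
6.4 [ 0.4949 -0.076   0.0843] jaw yaw -87.23998728038872 y [ 0.0013 -0.0002 -1.    ] f [ 0.6669 -1.3295  0.8397] w 0.05393133594637197
to goal [ 0.0009  0.0013 -0.0003]
```

Fingers still closing.

```bash
python3 -m handwheel '[{"jaw":255,"tx":0,"ty":0,"tz":0,"rx":0,"ry":0,"rz":0},{"jaw":255,"tx":0,"ty":0,"tz":0,"rx":0,"ry":0,"rz":0},{"jaw":255,"tx":0,"ty":0,"tz":0,"rx":0,"ry":0,"rz":0},{"jaw":255,"tx":0,"ty":0,"tz":0,"rx":0,"ry":0,"rz":0},{"jaw":255,"tx":0,"ty":0,"tz":0,"rx":0,"ry":0,"rz":0}]' 45
python3 w.py .494 -.0757 .083
```

```text
time_s: 6.9
ee_pos: [0.4943, -0.0753, 0.0835]
eef_rot: [-0.017, 0.707, -0.706, 0.017]
wrist_force: [2.2, 7.1, 2.3]
grip_width: 0.0143
6.9 [ 0.4943 -0.0753  0.0835] jaw yaw -87.29033833673601 y [-0.0003  0.0012 -1.    ] f [2.1645 7.0617 2.2955] w 0.01431494567502255
to goal [0.0003 0.0005 0.0004]
```

The bar is gripped at about 15 mm opening. Pulling the latch out 16 mm.

```bash
python3 -m handwheel '[{"jaw":255,"tx":0.003,"ty":0,"tz":0,"rx":0,"ry":0,"rz":0},{"jaw":255,"tx":0.007,"ty":0,"tz":0,"rx":0,"ry":0,"rz":0},{"jaw":255,"tx":0.011,"ty":0,"tz":0,"rx":0,"ry":0,"rz":0},{"jaw":255,"tx":0.015,"ty":0,"tz":0,"rx":0,"ry":0,"rz":0},{"jaw":255,"tx":0.016,"ty":0,"tz":0,"rx":0,"ry":0,"rz":0}]' && python3 w.py .478 -.0757 .083
python3 - <<'E'
from h import *
s=snap('scene','s2');w=snap('wrist','w5')
o=np.hstack([w['frame'],cv2.resize(s['frame'][170:320,170:370],(640,480))])
cv2.imwrite('pics/v5.png',cv2.resize(o,(800,300))[:,:,::-1])
E
```

```text
time_s: 7.4
ee_pos: [0.4803, -0.0759, 0.0839]
eef_rot: [-0.015, 0.707, -0.707, 0.018]
wrist_force: [8.2, 7.3, -5.4]
grip_width: 0.0149
7.4 [ 0.4803 -0.0759  0.0839] jaw yaw -87.29190249694193 y [ 0.0039  0.001  -1.    ] f [ 8.1953  7.2726 -5.3823] w 0.014882032220081578
to goal [ 0.0023  0.0009 -0.0003]
```

View pics/v5.png

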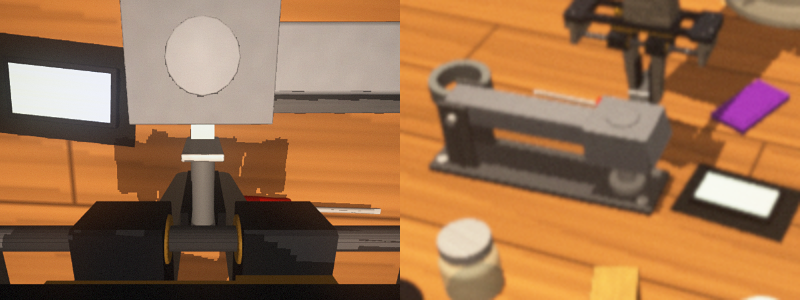

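The latch is out: the bolt shows at the shell, the bar has moved about 15 mm, and the pull reads 8 N. Next I lift along the hinge arc, 8° per call. The tool turns with the tongue, so the rows repeat.

```bash
python3 -m handwheel '[{"jaw":255,"tx":0,"ty":-0.006,"tz":0.0,"rx":-1.6,"ry":0,"rz":0},{"jaw":255,"tx":0,"ty":-0.0122,"tz":0.0,"rx":-3.2,"ry":0,"rz":0},{"jaw":255,"tx":0,"ty":-0.0184,"tz":0.0005,"rx":-4.8,"ry":0,"rz":0},{"jaw":255,"tx":0,"ty":-0.0246,"tz":0.0008,"rx":-6.4,"ry":0,"rz":0},{"jaw":255,"tx":0,"ty":-0.0307,"tz":0.0012,"rx":-8,"ry":0,"rz":0}]' 60 && python3 w.py .478 -.0757 .083
```

```text
time_s: 8.0
ee_pos: [0.4806, -0.0772, 0.1149]
eef_rot: [-0.017, 0.755, -0.655, 0.017]
wrist_force: [8.6, 4.5, -3.7]
grip_width: 0.0145
8.0 [ 0.4806 -0.0772  0.1149] jaw yaw -87.27286595972517 y [-0.0028  0.141  -0.99  ] f [ 8.5988  4.5361 -3.6972] w 0.014528069774871801
to goal [0.0026 0.0318 0.0029]
```

```bash
python3 -m handwheel '[{"jaw":255,"tx":0,"ty":-0.006,"tz":0.0,"rx":-1.6,"ry":0,"rz":0},{"jaw":255,"tx":0,"ty":-0.0122,"tz":0.0,"rx":-3.2,"ry":0,"rz":0},{"jaw":255,"tx":0,"ty":-0.0184,"tz":0.0005,"rx":-4.8,"ry":0,"rz":0},{"jaw":255,"tx":0,"ty":-0.0246,"tz":0.0008,"rx":-6.4,"ry":0,"rz":0},{"jaw":255,"tx":0,"ty":-0.0307,"tz":0.0012,"rx":-8,"ry":0,"rz":0}]' && python3 -m handwheel '[{"jaw":255,"tx":0,"ty":-0.006,"tz":0.0,"rx":-1.6,"ry":0,"rz":0},{"jaw":255,"tx":0,"ty":-0.0122,"tz":0.0,"rx":-3.2,"ry":0,"rz":0},{"jaw":255,"tx":0,"ty":-0.0122,"tz":0.0,"rx":-3.2,"ry":0,"rz":0},{"jaw":255,"tx":0,"ty":-0.0122,"tz":0.0,"rx":-3.2,"ry":0,"rz":0},{"jaw":255,"tx":0,"ty":-0.0122,"tz":0.0,"rx":-3.2,"ry":0,"rz":0}]' && python3 w.py .478 -.0757 .083
python3 - <<'E'
from h import *
s=snap('scene','s3');w=snap('wrist','w6')
o=np.hstack([w['frame'],cv2.resize(s['frame'][150:300,170:370],(640,480))])
cv2.imwrite('pics/v6.png',cv2.resize(o,(800,300))[:,:,::-1])
E
```

```text
time_s: 8.5
ee_pos: [0.4807, -0.0828, 0.1451]
eef_rot: [-0.018, 0.799, -0.601, 0.015]
wrist_force: [7.8, 4.4, -3.9]
grip_width: 0.0143
time_s: 9.0
ee_pos: [0.4808, -0.0861, 0.1567]
eef_rot: [-0.018, 0.815, -0.579, 0.015]
wrist_force: [8.6, 5.7, -2.5]
grip_width: 0.0142
9.0 [ 0.4808 -0.0861  0.1567] jaw yaw -87.27980952687655 y [-0.0122  0.3295 -0.9441] f [ 8.5842  5.6701 -2.4593] w 0.014213914657881611
to goal [0.0025 0.073  0.0144]
```

View pics/v6.png

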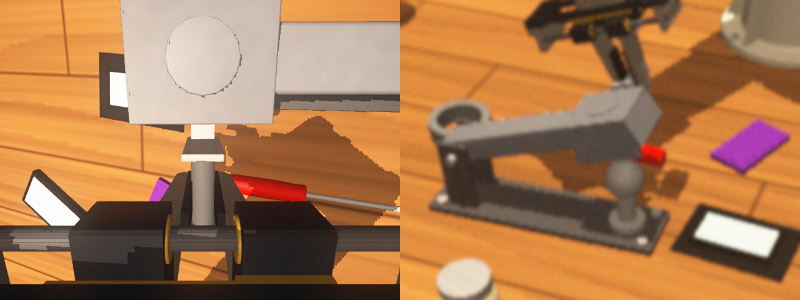

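The tongue is raised and the ball stands fully clear beneath the coupler. The TCP height puts the tongue at about 0.34 rad, so the rim is near 138 mm. The mirror is still on the mat, so I'm handing in.

```bash
python3 -c "
from h import *
st=ctrl.state();print(abs(st['qvel']).max(),st['grip_width']);print(ctrl.sign_off())"
```

```text
0.0016151636167706606 0.01473646540214388
the job is handed in; nothing more can be done
None
```

The job is done and handed in at about 9 s of the 58 s allowed; `sign_off` gives no verdict, so I can't confirm a pass.

I gripped the small white-faced mirror by its long edges, slid it along the bench onto the mat and let go. Then I pulled the latch bar out about 15 mm and lifted the tongue along its hinge arc. I handed in with the bar still gripped at a 60 N setting.

My last checks:
- **Mirror:** when measured after release, it was within about 2–3 mm of the mat's centre and within 0.01 rad of its direction. It still lay on the mat in the last picture.
- **Coupler:** the arm's pose puts the tongue at about 0.34 rad, so the rim is near 138 mm, and the picture shows the ball clear below it.
- **Arm:** still at hand-in, with joint speeds under 0.002 rad/s.
- **Bystanders:** none had moved in the pictures I looked at, but I did not measure their positions.

Two readings disagreed with what I expected:
- **Grip width:** it read 14–15 mm on the 16 mm bar.
- **Side force:** a steady 4–7 N at the wrist means the grip sat slightly off-centre on the bar.

The first move command was refused because it left out some of the row values. It moved nothing.

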